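Run a pear into the sugar tester

ROBOT

A 6-joint arm with a two-finger parallel gripper is mounted at the origin on the work surface. World frame = base frame: x ahead of the robot, y to its left, z up, the work surface at z = 0. Lengths are in m, angles in degrees, forces in N, time in s.
With the tool pointing down it reaches from about 0.3 to 0.825 m from the base axis. Payload 5.4 kg.
Tool frame: the origin (TCP) lies on the mounting face of the last link; the fingertips stand 190 mm ahead of it and the grasp point (between the pads) lies 171 mm ahead of it (arm.tips_ahead is the distance from the TCP to the fingertips, in m); z points along the fingers, y is the direction in which the jaws open and shut (so a half turn about z gives the same grasp; the last joint's range is limited). The gripper opens to 92 mm and grips with 3 to 60 N. Pads are 20 mm wide; open, the fingers measure 128 mm over their backs; the gripper's body (75 mm by 189 mm) begins 69 mm behind the grasp point.
Start: joints at [-87.668, 9.076, 91.501, -0, 79.423, -12.038], TCP at [0.143, -0.557, 0.405] pointing down, gripper open.
Joint ranges: [-166.64, 166.64], [-54.1, 131.32], [10.49, 154.53], [-73.88, 253.88], [9.74, 151.15], [-171.62, 171.62]. Speed limits (degrees/s): [147.25, 147.25, 180, 180, 180, 180].

INTERFACE

Orientations are given as [roll, pitch, yaw] about the fixed x, y, z axes, in that order (R = Rz(yaw) Ry(pitch) Rx(roll)).
In Python, from bench import arm gives the robot as it stands. The module is installed in compiled form; this text tells all that it offers.
- The arm moves only by the tool jog_arm, never from a script. Its argument "targets" is a list of rows, each an object of numbers: "dx", "dy", "dz": the shift along the tool's x, y, z in mm; "roll": the turn about the tool's z in degrees; "gripper": the opening in per cent of the stroke, from 0 (shut) to 100 (fully open). A call has 1 to 20 rows; each row is the pose to reach, as a shift and turn from the pose measured when the call began, along the tool's axes at that moment; what a row does not reach only later rows make up. A row lasts 1/12 s, in which the tool goes at most 41.7 mm and 7.16 degrees, less where a joint would pass 70% of its speed; a pose out of reach is approached as far as the arm can. A call with a gripper value outside its range is refused whole. The fingers move at their own pace and stop on an object; "newtons" is the grip in N (left out, the last holds). Time passes only in rows, so rows that repeat a pose let the fingers close. It gives the time, the measured TCP pose, the force and the opening at its end, in the units of the state.
- arm.read_state(): the state, without advancing time (a new reading comes with each control period).
- arm.get_image(name): name is "side" or "top" or "wrist"; returns the picture (400x640x3 uint8, red, green, blue); there is no depth.
- arm.camera_info(name): a dict with "camera_matrix" (3x3 intrinsics, pixels), "position" and "attitude" of the camera in the world; the wrist camera has in their place "tool_from_camera" (4x4, takes a point from camera to tool coordinates, whose origin is the TCP and whose axes are the flange's). Camera axes: x right, y down, z forward; pixel columns grow to the right and rows downward; lengths in m; the calibration is good to about 2 mm. A picture is of the moment at which its call begins: read the wrist's pose just before it. camera_info takes no time and is no camera call.
- arm.hand_in(): hands the job in, once; it reports no verdict.
The state is a dict: "clock": time; "joints": joint angles; "dq": joint speeds; "joint_torque": joint torques, N m; "eef_pos": TCP position; "ee_rot": TCP orientation; "ft_force": force on the tool from outside, world axes, zero at the start; "ft_torque": the same for the moment, N m; "width": opening from 0.0 (shut) to 1.0 (fully open).
Only numpy, scipy, OpenCV 4.12 (cv2) and the standard library are available. Lean on these libraries where they do the work, as an engineer would, in place of code of your own. Each camera call takes 0.05 s, during which the arm holds its last target. There are 200 camera calls.

TASK

Test the pear that has the red sticker on top: stand it in the black cup of the sugar tester's carriage and let go of it. Then push the carriage by its orange paddle along its rail into the white hood - it is stuck with dried juice, so keep pushing until it breaks free - and bring it slowly and fully home against the rubber stop hidden in the hood, so that it lifts the red flag on the hood (do not touch the flag); never press on the carriage with more than 25 N. Back away and leave everything else where it is.

Things in the scene. Friction and masses are not known exactly. Their poses are not given: they have to be found in the camera images.
- tester: the sugar tester, fixed: grey base 112 x 470 x 10 mm (origin under its middle, on the table; z up), a rail along its y axis. A white hood, 110 mm wide with a green-edged open mouth, covers the rail from y = +22 to +232 mm; roof 116 mm above the table, clear height inside 112 mm above the table. The carriage slides into the hood towards the tester's +y.
- carriage (a joint): travel of the carriage in m, growing into the hood (tester +y). It starts at 0 to 0.012, stuck: moving it takes 7 to 13 N, and it drags so until it breaks free between 0.03 and 0.055; then it runs with 2 to 5 N and stays where left. The hidden stop is met between 0.12 and 0.17: rubber, 3 N at once and 4 N more per mm, solid after 6 mm. Let go, it stays within 1 mm of where it met the rubber.
- cup (a point): on the axis of the black cup on the carriage, where the underside of a seated pear lies, 39 mm above the table. The cup is a ring, 60 mm outside and 40 mm inside diameter, its rim 42 mm above the table. A pear let go upright within a few mm of the axis settles by itself. The hood's mouth is 70 to 82 mm away (tester +y) at the start.
- paddle (a point): middle of the paddle's pushing face (away from the hood), 72 mm above the table. The upright orange paddle stands at the outer end of the aluminium carriage plate (56 mm wide, top 30 mm above the table), 139 mm from the cup towards tester -y: 46 mm wide across the rail, 8 mm thick, its top 92 mm above the table. Push it along tester +y.
- flag (a joint): height in m of the red flag, a 28 mm red cap on a yellow pin, above its rest on the hood's roof: 0 = down. It rides on the carriage's nose, rising 1 mm for each of the last 10 mm before the stop: about 0.010 when the carriage rests against the stop, up to 5 mm more while the rubber is pressed.
- tray: white moulded tray, fixed, 100 x 345 x 8 mm, with three shallow pear places in a row along its y axis, 115 mm apart; origin under its middle. The sample pear may stand on any of them.
- sample_pear: the pear to be tested: golden brown, a 26 mm round red sticker on top around its stem; 62 mm in diameter at 27 to 38 mm above its underside, 58 mm high plus a 8 mm stem, 0.1 to 0.2 kg, hard skin. Origin at the middle of its underside, z along its axis (upright at the start).
- pear_b: another pear of the same size in the tray, no sticker; bystander; must not be disturbed
- pear_c: another pear of the same size in the tray, no sticker; bystander; must not be disturbed
- puck: white calibration puck, 60 mm in diameter, 18 mm high, to the right of the tray; bystander; must not be disturbed
- tape: yellow roll of tape, 92 mm in diameter, 48 mm high, beyond the tester; bystander; must not be disturbed
- spray: blue bottle, 60 mm in diameter, 150 mm high, far left; bystander; must not be disturbed
- brush: hand brush lying on the near left; bystander; must not be disturbed
Mind the look-alikes: they are no part of the job. Leave any green or turquoise look-alike of the sample_pear alone.

How it is judged:
By the outcome, as a careful person would: the job done as asked, in the order asked, and still so for the second after the job is handed in, with the robot touching nothing.
It also fails if it takes over 58 s, if anything falls off the work surface, if the arm or the gripper's body presses on something with over 40 N, if the wrist force passes 120 N, or if a joint passes its speed limit or range.

## Working session

There is one attempt and no reset: what is moved stays moved. The work goes in short steps, Python scripts to look and compute and a tool call to move; the robot and the scene stay as the last step left them, time stands still between calls to the robot, and variables do not carry over. Pictures are saved under pics/ and viewed, about 8 in all and at most 12, crops included, and the job is handed in when it is done.

Besides the shell and the picture viewer there is one more tool, called after ">>>" as name(argument=value, ...) on one line, values as JSON. jog_arm: Moves the arm, as the interface text tells. Its arguments: {"type":"object","properties":{"targets":{"type":"array","items":{"type":"object","properties":{"dx":{"type":"number"},"dy":{"type":"number"},"dz":{"type":"number"},"roll":{"type":"number"},"gripper":{"type":"number"}}}},"newtons":{"type":"number"}},"required":["targets"]}

```bash
mkdir -p pics
cat > h.py <<'E'
import numpy as np, cv2
from bench import arm
from scipy.spatial.transform import Rotation as R
def snap(n,f):
    im=arm.get_image(n); cv2.imwrite(f'pics/{f}.png',im[:,:,::-1]); return im
def cam(n):
    i=arm.camera_info(n); K=np.array(i['camera_matrix'])
    if n=='wrist':
        s=arm.read_state(); T=np.array(i['tool_from_camera']); Rt=R.from_euler('xyz',s['ee_rot'],degrees=True).as_matrix()
        return K,Rt@T[:3,:3],Rt@T[:3,3]+np.array(s['eef_pos'])
    a=np.array(i['attitude'])
    return K,(a if a.shape==(3,3) else R.from_euler('xyz',a,degrees=True).as_matrix()),np.array(i['position'])
def pix(n,u,v,z,c=None):
    K,Rm,p=c or cam(n); d=Rm@np.linalg.inv(K)@[u,v,1]; return p+d*(z-p[2])/d[2]
def proj(n,P,c=None):
    K,Rm,p=c or cam(n); q=K@(Rm.T@(np.array(P)-p)); return q[:2]/q[2]
E
python3 - <<'E'
from h import *
for n in('side','top','wrist'): print(n,arm.camera_info(n))
print(arm.read_state(), arm.tips_ahead)
snap('side','s0');snap('top','t0')
E
```

```text
side {'camera_matrix': array([[370.04396494,   0.        , 321.65111673],
       [  0.        , 370.04396494, 197.25836422],
       [  0.        ,   0.        ,   1.        ]]), 'position': array([0.24784726, 0.898516  , 0.99020522]), 'attitude': array([-135.30571174,    0.92242213, -162.73601903])}
top {'camera_matrix': array([[449.25999317,   0.        , 319.55265765],
       [  0.        , 449.25999317, 197.5589254 ],
       [  0.        ,   0.        ,   1.        ]]), 'position': array([0.40413479, 0.03123788, 1.34495354]), 'attitude': array([-1.74606477e+02, -4.34070038e-02, -9.03024787e+01])}
wrist {'camera_matrix': array([[325.49607211,   0.        , 321.0138548 ],
       [  0.        , 325.49607211, 206.19793528],
       [  0.        ,   0.        ,   1.        ]]), 'tool_from_camera': array([[ 3.91339574e-04, -9.64748845e-01, -2.63172021e-01,
         7.41546800e-02],
       [ 9.99999897e-01,  4.38207546e-04, -1.19392215e-04,
         3.33020727e-05],
       [ 2.30507467e-04, -2.63171947e-01,  9.64748917e-01,
         2.06095515e-02],
       [ 0.00000000e+00,  0.00000000e+00,  0.00000000e+00,
         1.00000000e+00]])}
{'clock': 0.0, 'joints': array([-8.76681448e+01,  9.11278256e+00,  9.15707270e+01,  4.12726023e-05,
        7.94244546e+01, -1.20375539e+01]), 'dq': array([ 0.08478579, -0.00140132, -0.04627736,  0.02355947,  0.03888762,
       -0.08247406]), 'joint_torque': array([-3.93978371e-04, -3.85563076e+01, -3.22108376e+01,  7.01016770e-02,
        3.78212635e-02, -1.10790322e-04]), 'eef_pos': array([ 0.14267027, -0.55673462,  0.40372995]), 'ee_rot': array([-1.79894418e+02, -2.25558889e-02,  1.43693807e+01]), 'ft_force': array([ 0.23174136,  0.7174999 , -0.18914317]), 'ft_torque': array([-0.03892332,  0.07954219, -0.00211025]), 'width': 0.9977607263917853} 0.1901
```

View pics/t0.png

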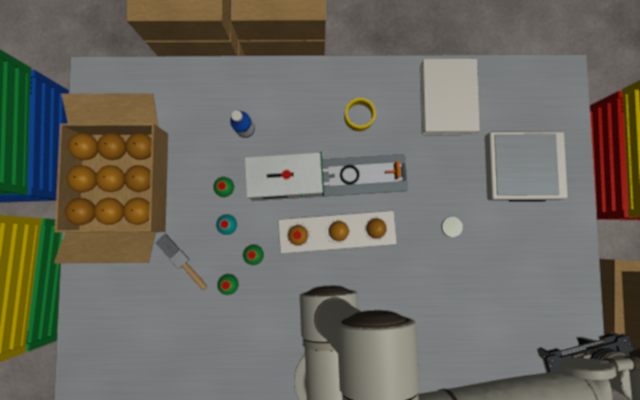

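View pics/s0.png

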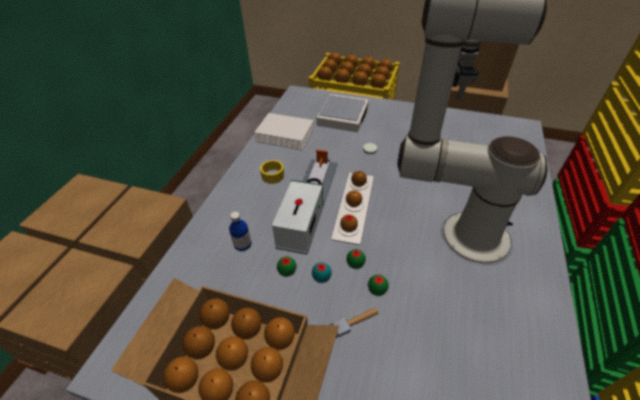

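Top view: red-topped candidates are the golden pear on the left tray place (298,235), green fruit (224,186), (253,254), (228,284), and a turquoise one (227,224). The unstickered pears are at (339,231) and (376,228). By the description I choose (298,235). The cup is at (349,175), the paddle at (398,170) and the flag at (286,174).

Run:
```python
from h import *
im=cv2.imread('pics/t0.png'); 
cv2.imwrite('pics/t0c.png',cv2.resize(im[140:265,235:420],None,fx=4,fy=4,interpolation=cv2.INTER_CUBIC))
c=cam('top')
hsv=cv2.cvtColor(im,cv2.COLOR_BGR2HSV)
red=((hsv[...,0]<5)|(hsv[...,0]>174))&(hsv[...,1]>170)&(hsv[...,2]>120)
n,l,s,ce=cv2.connectedComponentsWithStats(red.astype(np.uint8))
for k in range(1,n):
  if s[k,4]>15 and 200<ce[k][0]<430: print(ce[k],s[k,4])
for nm,u,v,z in [('pear',298,235,.058),('cup',349,175,.042),('paddle',398,170,.092),('b',339,231,.058),('c',376,228,.058),('flag',286,174,.125)]: print(nm,pix('top',u,v,z,c))
```

```text
[286.12244898 174.08163265] 49
[221.51612903 185.51612903] 31
[224.13157895 223.86842105] 38
[296.92105263 234.63157895] 38
[251.32352941 254.58823529] 34
[225.30555556 284.86111111] 36
pear [0.41859464 0.09171553 0.058     ]
cup [ 0.5930217  -0.05694424  0.042     ]
paddle [ 0.59927904 -0.1918114   0.092     ]
b [ 0.42936793 -0.0254392   0.058     ]
c [ 0.43736668 -0.13131637  0.058     ]
flag [0.58464813 0.12132862 0.125     ]
```

View pics/t0c.png

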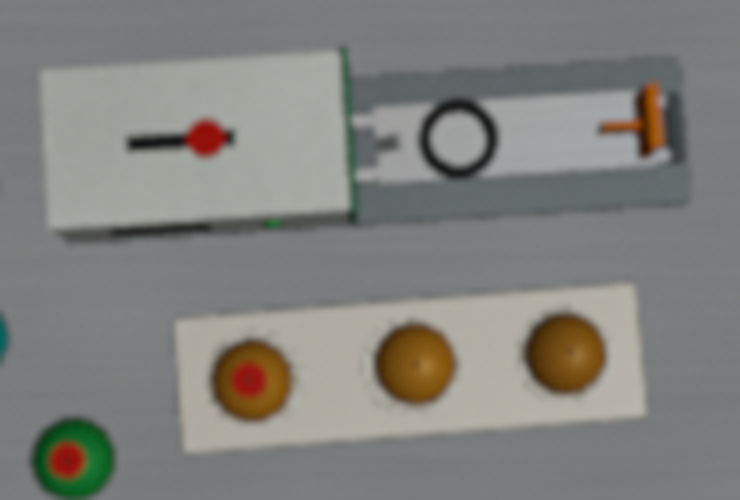

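The crop confirms it: the left golden pear has the red sticker at top-image (296.9,234.6). Cup centre is about (349.5,174.5), paddle about (398,170). Next: the arm goes to a hover between tray and tester.

```bash
cat >> h.py <<'E'
def tg(P,yaw):
    s=arm.read_state(); Rt=R.from_euler('xyz',s['ee_rot'],degrees=True).as_matrix()
    d=Rt.T@(np.array(P)-s['eef_pos'])*1000; dy=(yaw-s['ee_rot'][2]+180)%360-180
    print('tcp',np.round(s['eef_pos'],4),'rot',np.round(s['ee_rot'],2),'-> dx dy dz',np.round(d,1),'roll',round(-dy,2),'(tool z down)',' t',round(s['clock'],2),'F',np.round(s['ft_force'],1),'w',round(s['width'],3))
E
python3 - <<'E'
from h import *
print(pix('top',296.9,234.6,.062),pix('top',349.5,174.5,.042))
tg([.40,-.3,.40],60); tg([.47,.03,.40],93)
E
```

```text
[0.4197008  0.09465728 0.062     ] [ 0.59449131 -0.05842493  0.042     ]
tcp [ 0.1427 -0.5568  0.4038] rot [-1.799e+02 -2.000e-02  1.437e+01] -> dx dy dz [ 313.  -184.9    4.2] roll -45.63 (tool z down)  t 0.1 F [ 1.  -0.3  0. ] w 0.998
tcp [ 0.1427 -0.5568  0.4038] rot [-1.799e+02 -2.000e-02  1.437e+01] -> dx dy dz [ 462.7 -487.2    4.8] roll -78.63 (tool z down)  t 0.1 F [ 1.  -0.3  0. ] w 0.998
```

>>> jog_arm(targets=[{"dx":313,"dy":-185,"dz":4,"roll":-46},{"dx":313,"dy":-185,"dz":4,"roll":-46},{"dx":313,"dy":-185,"dz":4,"roll":-46},{"dx":313,"dy":-185,"dz":4,"roll":-46},{"dx":313,"dy":-185,"dz":4,"roll":-46},{"dx":313,"dy":-185,"dz":4,"roll":-60},{"dx":313,"dy":-185,"dz":4,"roll":-60},{"dx":313,"dy":-185,"dz":4,"roll":-60},{"dx":463,"dy":-487,"dz":5,"roll":-78.6},{"dx":463,"dy":-487,"dz":5,"roll":-78.6},{"dx":463,"dy":-487,"dz":5,"roll":-78.6},{"dx":463,"dy":-487,"dz":5,"roll":-78.6},{"dx":463,"dy":-487,"dz":5,"roll":-78.6},{"dx":463,"dy":-487,"dz":5,"roll":-78.6},{"dx":463,"dy":-487,"dz":5,"roll":-78.6},{"dx":463,"dy":-487,"dz":5,"roll":-78.6},{"dx":463,"dy":-487,"dz":5,"roll":-78.6},{"dx":463,"dy":-487,"dz":5,"roll":-78.6},{"dx":463,"dy":-487,"dz":5,"roll":-78.6},{"dx":463,"dy":-487,"dz":5,"roll":-78.6}])

```text
validation failed for argument at $.ta...
```

Run:
```python
from h import *
tg([.47,.03,.40],93)
c=cam('wrist'); im=snap('wrist','w0')
np.save('w0cam.npy',np.array([c[0],c[1],np.tile(c[2],(3,1))]))
for P in([.4197,.0947,.062],[.5945,-.0584,.042],[.5993,-.192,.092]): print(proj('wrist',P,c))
```

```text
tcp [ 0.1427 -0.5568  0.4038] rot [-1.799e+02 -2.000e-02  1.437e+01] -> dx dy dz [ 462.7 -487.2    4.8] roll -78.63 (tool z down)  t 0.1 F [ 1.  -0.3  0. ] w 0.998
[-519.85877263 -435.08477016]
[-275.38125294 -697.09537406]
[-163.2227339  -844.73483252]
```

View pics/w0.png

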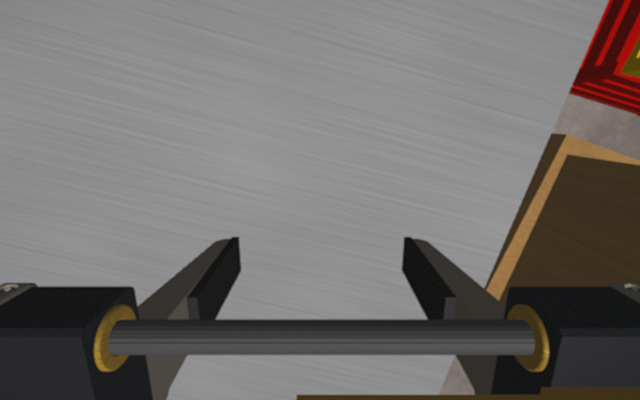

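The move was refused by validation, so the arm hasn't moved and this picture only shows bare table. I'll try one row with all fields.

>>> jog_arm(targets=[{"dx":40,"dy":-20,"dz":0,"roll":-6,"gripper":100}], newtons=20)

```text
clock: 0.23
eef_pos: [0.1708, -0.5321, 0.4036]
ee_rot: [-180.0, 0.1, 20.1]
ft_force: [1.3, -0.6, 0.5]
width: 1.001
```

Run:
```python
from h import *
tg([.40,-.3,.40],60); tg([.47,.03,.40],93)
```

```text
tcp [ 0.1708 -0.5321  0.4036] rot [-1.7998e+02  1.3000e-01  2.0070e+01] -> dx dy dz [ 295.  -139.3    3. ] roll -39.93 (tool z down)  t 0.23 F [ 1.3 -0.6  0.5] w 1.001
tcp [ 0.1708 -0.5321  0.4036] rot [-1.7998e+02  1.3000e-01  2.0070e+01] -> dx dy dz [ 474.  -425.2    2.7] roll -72.93 (tool z down)  t 0.23 F [ 1.3 -0.6  0.5] w 1.001
```

>>> jog_arm(targets=[{"dx":295,"dy":-139,"dz":3,"roll":-40,"gripper":100},{"dx":295,"dy":-139,"dz":3,"roll":-40,"gripper":100},{"dx":295,"dy":-139,"dz":3,"roll":-40,"gripper":100},{"dx":295,"dy":-139,"dz":3,"roll":-40,"gripper":100},{"dx":295,"dy":-139,"dz":3,"roll":-40,"gripper":100},{"dx":295,"dy":-139,"dz":3,"roll":-60,"gripper":100},{"dx":295,"dy":-139,"dz":3,"roll":-60,"gripper":100},{"dx":474,"dy":-425,"dz":3,"roll":-73,"gripper":100},{"dx":474,"dy":-425,"dz":3,"roll":-73,"gripper":100},{"dx":474,"dy":-425,"dz":3,"roll":-73,"gripper":100},{"dx":474,"dy":-425,"dz":3,"roll":-73,"gripper":100},{"dx":474,"dy":-425,"dz":3,"roll":-73,"gripper":100},{"dx":474,"dy":-425,"dz":3,"roll":-73,"gripper":100},{"dx":474,"dy":-425,"dz":3,"roll":-73,"gripper":100},{"dx":474,"dy":-425,"dz":3,"roll":-73,"gripper":100},{"dx":474,"dy":-425,"dz":3,"roll":-73,"gripper":100},{"dx":474,"dy":-425,"dz":3,"roll":-73,"gripper":100},{"dx":474,"dy":-425,"dz":3,"roll":-73,"gripper":100}])

```text
clock: 1.73
eef_pos: [0.47, 0.0311, 0.3994]
ee_rot: [-179.8, 0.0, 93.3]
ft_force: [0.1, -0.7, 0.1]
width: 0.992
```

Run:
```python
from h import *
tg([.47,.03,.40],93)
c=cam('wrist'); im=snap('wrist','w1')
np.save('w1cam.npy',np.array([c[0],c[1],np.tile(c[2],(3,1))]))
for P in([.4197,.0947,.062],[.5945,-.0584,.042],[.5993,-.192,.092]): print(proj('wrist',P,c))
```

```text
tcp [0.47   0.0311 0.3994] rot [-1.7983e+02  3.0000e-02  9.3270e+01] -> dx dy dz [-1.1 -0.1 -0.6] roll 0.27 (tool z down)  t 1.73 F [ 0.1 -0.7  0.1] w 0.992
[272.63708155 125.65341477]
[426.75109785 272.97952057]
[427.84821715 405.13851338]
```

View pics/w1.png

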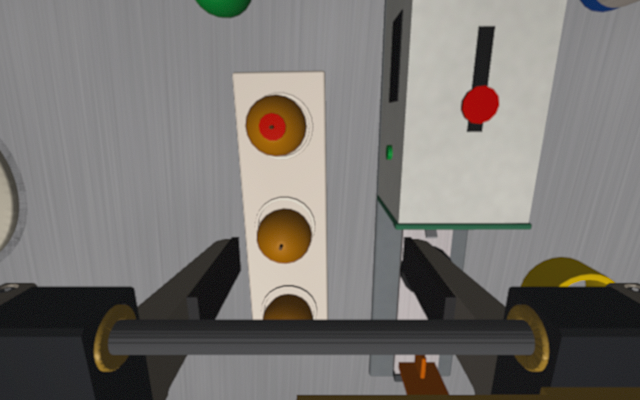

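Wrist view agrees with the top-camera estimate: sticker at (272.5,126.5) against (272.6,125.7) predicted, and the mouth edge, about (398,226) to (530,227), gives the tester yaw. I'm moving over the pear.

Run:
```python
from h import *
a=np.load('w1cam.npy'); c=(a[0],a[1],a[2][0])
im=cv2.imread('pics/w1.png'); hsv=cv2.cvtColor(im,cv2.COLOR_BGR2HSV)
red=(((hsv[...,0]<5)|(hsv[...,0]>174))&(hsv[...,1]>170)&(hsv[...,2]>120)).astype(np.uint8)
n,l,s,ce=cv2.connectedComponentsWithStats(red)
for k in range(1,n):
  if s[k,4]>60: print(ce[k],s[k],pix('w',*ce[k],.064,c))
p,q=pix('w',400,225.5,.116,c),pix('w',530,227,.116,c); print('mouth',p,q,np.degrees(np.arctan2(*(q-p)[[1,0]])))
tg([.4197,.094,.211],93)
```

```text
[479.92730845 104.29174853] [ 463   86   35   38 1018] [0.61059551 0.12490221 0.064     ]
[271.914 126.284] [260 114  25  26 500] [0.41932264 0.09415052 0.064     ]
mouth [0.53720026 0.02021896 0.116     ] [0.64763461 0.02532449 0.116     ] 2.6469795106700276
tcp [0.47   0.03   0.3994] rot [-1.7983e+02  4.0000e-02  9.3150e+01] -> dx dy dz [ 66.8 -46.1 188.5] roll 0.15 (tool z down)  t 1.78 F [ 0.4 -0.1  0.2] w 1.002
```

>>> jog_arm(targets=[{"dx":67,"dy":-46,"dz":40,"roll":0.5,"gripper":100},{"dx":67,"dy":-46,"dz":70,"roll":0.5,"gripper":100},{"dx":67,"dy":-46,"dz":90,"roll":0.5,"gripper":100},{"dx":67,"dy":-46,"dz":90,"roll":0.5,"gripper":100},{"dx":67,"dy":-46,"dz":125,"roll":0.5,"gripper":100},{"dx":67,"dy":-46,"dz":155,"roll":0.5,"gripper":100},{"dx":67,"dy":-46,"dz":175,"roll":0.5,"gripper":100},{"dx":67,"dy":-46,"dz":188,"roll":0.5,"gripper":100},{"dx":67,"dy":-46,"dz":188,"roll":0.5,"gripper":100},{"dx":67,"dy":-46,"dz":188,"roll":0.5,"gripper":100}])

```text
clock: 2.62
eef_pos: [0.4209, 0.0929, 0.2125]
ee_rot: [-179.8, 0.1, 92.5]
ft_force: [-0.3, 0.3, -0.0]
width: 1.0
```

Run:
```python
from h import *
tg([.4197,.094,.211],92.65)
c=cam('wrist'); im=snap('wrist','w2')
```

```text
tcp [0.4209 0.0929 0.2125] rot [-1.7985e+02  7.0000e-02  9.2550e+01] -> dx dy dz [ 1.2 -1.2  1.5] roll -0.1 (tool z down)  t 2.62 F [-0.3  0.3 -0. ] w 1.0
```

View pics/w2.png

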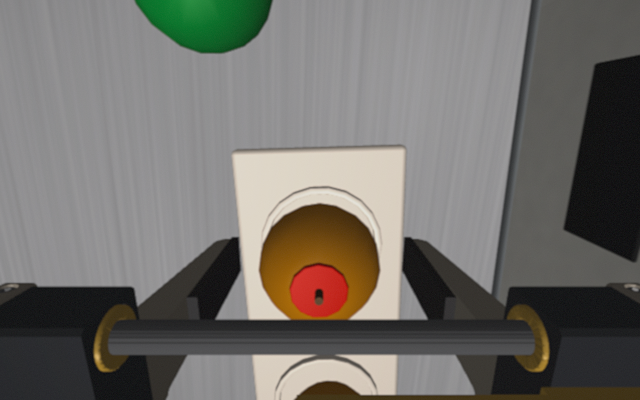

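The pear sits centred between the open pads: body at columns 260–379, sticker about (319,292). I'll check the fore-aft position and then close.

Run:
```python
from h import *
for z in(.06,.065): 
  p=pix('wrist',319,291.5,z); print(p)
tg([p[0],p[1],.211],92.65)
```

```text
[0.42038954 0.0905928  0.06      ]
[0.42029643 0.0934807  0.065     ]
tcp [0.4212 0.0931 0.2131] rot [-1.7995e+02  7.0000e-02  9.2560e+01] -> dx dy dz [ 0.5 -0.9  2.1] roll -0.09 (tool z down)  t 2.67 F [ 0.7 -0.9 -0. ] w 0.999
```

>>> jog_arm(targets=[{"dx":0,"dy":-1,"dz":2,"roll":0,"gripper":100},{"dx":0,"dy":-1,"dz":2,"roll":0,"gripper":50},{"dx":0,"dy":-1,"dz":2,"roll":0,"gripper":50},{"dx":0,"dy":-1,"dz":2,"roll":0,"gripper":50},{"dx":0,"dy":-1,"dz":2,"roll":0,"gripper":50},{"dx":0,"dy":-1,"dz":2,"roll":0,"gripper":50},{"dx":0,"dy":-1,"dz":2,"roll":0,"gripper":50},{"dx":0,"dy":-1,"dz":2,"roll":0,"gripper":50},{"dx":0,"dy":-1,"dz":2,"roll":0,"gripper":50},{"dx":0,"dy":-1,"dz":2,"roll":0,"gripper":50}], newtons=25)

```text
clock: 3.5
eef_pos: [0.4202, 0.0931, 0.2113]
ee_rot: [-179.9, 0.1, 92.6]
ft_force: [-2.5, -0.3, 5.2]
width: 0.655
```

Run:
```python
from h import *
tg([.42,.093,.211],92.65)
```

```text
tcp [0.4202 0.0931 0.2113] rot [-1.7994e+02  7.0000e-02  9.2570e+01] -> dx dy dz [-0.1 -0.2  0.3] roll -0.08 (tool z down)  t 3.5 F [-2.5 -0.3  5.2] w 0.655
```

>>> jog_arm(targets=[{"dx":0,"dy":0,"dz":-5,"roll":0,"gripper":50},{"dx":0,"dy":0,"dz":-15,"roll":0,"gripper":50},{"dx":0,"dy":0,"dz":-35,"roll":0,"gripper":50},{"dx":0,"dy":0,"dz":-60,"roll":0,"gripper":50},{"dx":0,"dy":0,"dz":-85,"roll":0,"gripper":50},{"dx":0,"dy":0,"dz":-110,"roll":0,"gripper":50},{"dx":0,"dy":0,"dz":-135,"roll":0,"gripper":50},{"dx":0,"dy":0,"dz":-150,"roll":0,"gripper":50},{"dx":0,"dy":0,"dz":-150,"roll":0,"gripper":50}])

```text
clock: 4.25
eef_pos: [0.4214, 0.0933, 0.3656]
ee_rot: [179.6, 0.1, 92.6]
ft_force: [-0.1, -1.0, -2.0]
width: 0.659
```

Run:
```python
from h import *
tg([.597,-.15,.36],92.65)
```

```text
tcp [0.4214 0.0933 0.3656] rot [1.796e+02 1.200e-01 9.257e+01] -> dx dy dz [-250.9  164.5    7.2] roll -0.08 (tool z down)  t 4.25 F [-0.1 -1.  -2. ] w 0.659
```

>>> jog_arm(targets=[{"dx":-15,"dy":10,"dz":0,"roll":0,"gripper":50},{"dx":-40,"dy":26,"dz":0,"roll":0,"gripper":50},{"dx":-70,"dy":46,"dz":2,"roll":0,"gripper":50},{"dx":-100,"dy":66,"dz":4,"roll":0,"gripper":50},{"dx":-130,"dy":86,"dz":5,"roll":0,"gripper":50},{"dx":-160,"dy":105,"dz":6,"roll":0,"gripper":50},{"dx":-190,"dy":125,"dz":7,"roll":0,"gripper":50},{"dx":-220,"dy":144,"dz":7,"roll":0,"gripper":50},{"dx":-240,"dy":157,"dz":7,"roll":0,"gripper":50},{"dx":-251,"dy":164,"dz":7,"roll":0,"gripper":50},{"dx":-251,"dy":164,"dz":7,"roll":0,"gripper":50},{"dx":-251,"dy":164,"dz":7,"roll":0,"gripper":50}])

```text
clock: 5.25
eef_pos: [0.5962, -0.1503, 0.3587]
ee_rot: [179.7, 0.0, 92.5]
ft_force: [-0.2, 0.5, -1.1]
width: 0.658
```

Run:
```python
from h import *
tg([.597,-.15,.36],92.65)
c=cam('wrist'); im=snap('wrist','w3'); np.save('w3cam.npy',np.array([c[0],c[1],np.tile(c[2],(3,1))]))
```

```text
tcp [ 0.5962 -0.1503  0.3587] rot [1.7973e+02 3.0000e-02 9.2520e+01] -> dx dy dz [ 0.2  0.8 -1.3] roll -0.13 (tool z down)  t 5.25 F [-0.2  0.5 -1.1] w 0.658
```

View pics/w3.png

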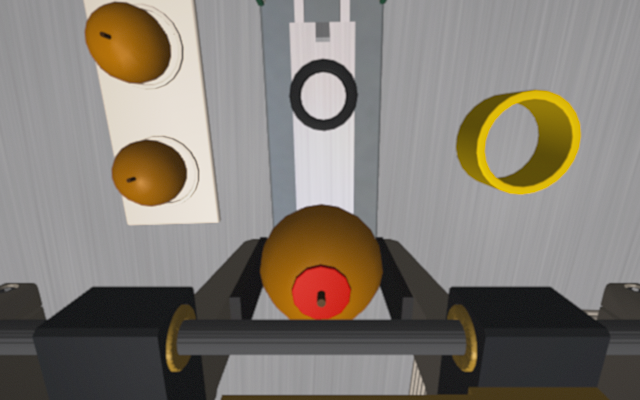

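The pear hangs upright, sticker at (321,292), and the cup ring is near (323.5,94). I'll fit the ring.

Run:
```python
from h import *
a=np.load('w3cam.npy'); c=(a[0],a[1],a[2][0])
g=cv2.imread('pics/w3.png').max(2); m=(g<75).astype(np.uint8); m[:50]=0;m[145:]=0;m[:,:280]=0;m[:,370:]=0
n,l,s,ce=cv2.connectedComponentsWithStats(m); k=1+np.argmax(s[1:,4])
cs,h=cv2.findContours((l==k).astype(np.uint8),cv2.RETR_CCOMP,cv2.CHAIN_APPROX_NONE)
for q in cs:
  if len(q)>60:
    P=np.array([pix('w',x,y,.042,c)[:2] for x,y in q[:,0].astype(float)])*1000
    (o,r)=cv2.minEnclosingCircle(P.astype(np.float32)); A=np.c_[P,np.ones(len(P))]; z=np.linalg.lstsq(A,(P**2).sum(1),rcond=None)[0]
    print(len(q),o,r,'fit',z[:2]/2,np.sqrt(z[2]+(z[:2]**2).sum()/4))
```

```text
191 (595.6668090820312, -57.90085220336914) 29.129657745361328 fit [595.5252779  -57.81437487] 28.357171145198294
138 (595.4207153320312, -58.445472717285156) 20.882966995239258 fit [595.41346742 -58.38234437] 20.42407814713066
```

Run:
```python
from h import *
tg([.5952,-.0588,.25],92.65)
```

```text
tcp [ 0.596  -0.1496  0.359 ] rot [1.7972e+02 3.0000e-02 9.2570e+01] -> dx dy dz [ 90.8   2.7 108.9] roll -0.08 (tool z down)  t 5.3 F [-0.3  0.1 -1.8] w 0.654
```

>>> jog_arm(targets=[{"dx":20,"dy":1,"dz":5,"roll":0,"gripper":50},{"dx":45,"dy":2,"dz":15,"roll":0,"gripper":50},{"dx":70,"dy":2.5,"dz":25,"roll":0,"gripper":50},{"dx":85,"dy":2.7,"dz":40,"roll":0,"gripper":50},{"dx":91,"dy":2.7,"dz":55,"roll":0,"gripper":50},{"dx":91,"dy":2.7,"dz":75,"roll":0,"gripper":50},{"dx":91,"dy":2.7,"dz":90,"roll":0,"gripper":50},{"dx":91,"dy":2.7,"dz":98,"roll":0,"gripper":50},{"dx":91,"dy":2.7,"dz":104,"roll":0,"gripper":50},{"dx":91,"dy":2.7,"dz":108,"roll":0,"gripper":50},{"dx":91,"dy":2.7,"dz":109,"roll":0,"gripper":50},{"dx":91,"dy":2.7,"dz":109,"roll":0,"gripper":50},{"dx":91,"dy":2.7,"dz":109,"roll":0,"gripper":50}])

```text
clock: 6.38
eef_pos: [0.5955, -0.0587, 0.2508]
ee_rot: [179.6, 0.1, 92.6]
ft_force: [-1.0, 0.4, -2.5]
width: 0.653
```

Run:
```python
from h import *
tg([.5952,-.0588,.246],92.65)
snap('wrist','w4');snap('side','s4')
a=cv2.imread('pics/w4.png'); b=cv2.imread('pics/s4.png')[130:230,250:400]
b=cv2.resize(b,(600,400),interpolation=cv2.INTER_CUBIC)
cv2.imwrite('pics/m4.png',cv2.resize(np.hstack([a[:,200:440],b]),None,fx=.9,fy=.9))
```

```text
tcp [ 0.5955 -0.0587  0.2508] rot [1.7964e+02 6.0000e-02 9.2570e+01] -> dx dy dz [-0.1 -0.3  4.8] roll -0.08 (tool z down)  t 6.38 F [-1.   0.4 -2.5] w 0.653
```

View pics/m4.png

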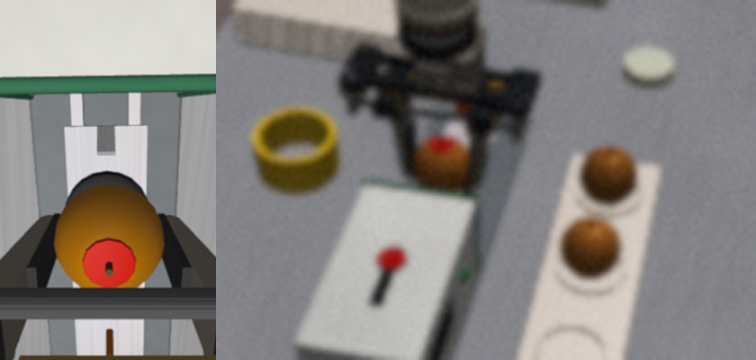

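The wrist half shows the pear centred over the black ring and the carriage plate. The side half shows it upright just outside the mouth. I'll lower it gently to contact.

>>> jog_arm(targets=[{"dx":0,"dy":-0.3,"dz":1,"roll":0,"gripper":50},{"dx":0,"dy":-0.3,"dz":2,"roll":0,"gripper":50},{"dx":0,"dy":-0.3,"dz":3,"roll":0,"gripper":50},{"dx":0,"dy":-0.3,"dz":4,"roll":0,"gripper":50},{"dx":0,"dy":-0.3,"dz":4,"roll":0,"gripper":50}])

```text
clock: 6.9
eef_pos: [0.5951, -0.0587, 0.2464]
ee_rot: [179.7, 0.0, 92.6]
ft_force: [0.1, 0.1, -2.7]
width: 0.657
```

>>> jog_arm(targets=[{"dx":0,"dy":0,"dz":0.7,"roll":0,"gripper":50},{"dx":0,"dy":0,"dz":1.3,"roll":0,"gripper":50},{"dx":0,"dy":0,"dz":1.3,"roll":0,"gripper":50}])

```text
clock: 7.15
eef_pos: [0.595, -0.0587, 0.2449]
ee_rot: [179.7, 0.0, 92.6]
ft_force: [-0.3, 0.2, -2.4]
width: 0.655
```

>>> jog_arm(targets=[{"dx":0,"dy":0,"dz":0.7,"roll":0,"gripper":50},{"dx":0,"dy":0,"dz":1.2,"roll":0,"gripper":50},{"dx":0,"dy":0,"dz":1.2,"roll":0,"gripper":50}])

```text
clock: 7.4
eef_pos: [0.595, -0.0587, 0.2436]
ee_rot: [179.7, 0.0, 92.6]
ft_force: [-0.8, -0.3, -1.6]
width: 0.655
```

>>> jog_arm(targets=[{"dx":0,"dy":0,"dz":0.7,"roll":0,"gripper":50},{"dx":0,"dy":0,"dz":1.2,"roll":0,"gripper":50},{"dx":0,"dy":0,"dz":1.2,"roll":0,"gripper":50}])

```text
clock: 7.65
eef_pos: [0.5949, -0.0587, 0.2422]
ee_rot: [179.7, 0.0, 92.6]
ft_force: [0.6, -0.1, -1.5]
width: 0.656
```

>>> jog_arm(targets=[{"dx":0,"dy":0,"dz":0.6,"roll":0,"gripper":50},{"dx":0,"dy":0,"dz":1.0,"roll":0,"gripper":50},{"dx":0,"dy":0,"dz":1.0,"roll":0,"gripper":50}])

```text
clock: 7.9
eef_pos: [0.5951, -0.0588, 0.2416]
ee_rot: [179.7, 0.0, 92.6]
ft_force: [-0.8, 0.4, 1.7]
width: 0.656
```

Contact: the vertical force rose to +1.7 N. Releasing.

>>> jog_arm(targets=[{"dx":0,"dy":0,"dz":0,"roll":0,"gripper":68},{"dx":0,"dy":0,"dz":0,"roll":0,"gripper":75},{"dx":0,"dy":0,"dz":0,"roll":0,"gripper":85},{"dx":0,"dy":0,"dz":0,"roll":0,"gripper":100},{"dx":0,"dy":0,"dz":0,"roll":0,"gripper":100},{"dx":0,"dy":0,"dz":0,"roll":0,"gripper":100}])

```text
clock: 8.4
eef_pos: [0.5951, -0.0588, 0.2417]
ee_rot: [179.7, 0.0, 92.6]
ft_force: [0.6, 0.0, 0.2]
width: 0.993
```

Run:
```python
from h import *
tg([.5952,-.0588,.36],92.65)
c=cam('wrist'); im=snap('wrist','w5')[:,:,::-1]; hsv=cv2.cvtColor(im.copy(),cv2.COLOR_BGR2HSV)
red=(((hsv[...,0]<5)|(hsv[...,0]>174))&(hsv[...,1]>170)&(hsv[...,2]>120)).astype(np.uint8)
n,l,s,ce=cv2.connectedComponentsWithStats(red)
for k in range(1,n):
  if s[k,4]>60: print(ce[k],s[k])
```

```text
tcp [ 0.5951 -0.0588  0.2417] rot [1.7969e+02 5.0000e-02 9.2570e+01] -> dx dy dz [-1.000e-01  7.000e-01 -1.183e+02] roll -0.08 (tool z down)  t 8.4 F [0.6 0.  0.2] w 0.993
[319.15472387 293.39251483] [ 291  268   57   52 2191]
```

Sticker unmoved at (319,293), so the pear stands. I'll rise and go behind the paddle with the gripper closed.

>>> jog_arm(targets=[{"dx":0,"dy":0,"dz":-15,"roll":0,"gripper":100},{"dx":0,"dy":0.2,"dz":-45,"roll":0,"gripper":100},{"dx":0,"dy":0.5,"dz":-80,"roll":0,"gripper":100},{"dx":0,"dy":0.6,"dz":-105,"roll":0,"gripper":100},{"dx":-10,"dy":0.7,"dz":-118,"roll":0,"gripper":100},{"dx":-50,"dy":0.7,"dz":-118,"roll":0,"gripper":0},{"dx":-90,"dy":0.7,"dz":-118,"roll":0,"gripper":0},{"dx":-130,"dy":0.7,"dz":-118,"roll":0,"gripper":0},{"dx":-165,"dy":0.7,"dz":-118,"roll":0,"gripper":0},{"dx":-187,"dy":0.7,"dz":-118,"roll":0,"gripper":0},{"dx":-187,"dy":0.7,"dz":-118,"roll":0,"gripper":0},{"dx":-187,"dy":0.7,"dz":-118,"roll":0,"gripper":0},{"dx":-187,"dy":0.7,"dz":-118,"roll":0,"gripper":0}])

```text
clock: 9.53
eef_pos: [0.6035, -0.2447, 0.3595]
ee_rot: [179.7, -0.0, 92.6]
ft_force: [-0.2, 0.6, -0.1]
width: 0.441
```

Run:
```python
from h import *
tg([.6038,-.245,.25],92.65)
c=cam('wrist'); im=snap('wrist','w6'); 
for P in([.6016,-.1971,.092],[.5952,-.0583,.103]): print(proj('w',P,c))
```

```text
tcp [ 0.6035 -0.2447  0.3595] rot [179.72  -0.    92.59] -> dx dy dz [ -0.3  -0.3 109.5] roll -0.06 (tool z down)  t 9.53 F [-0.2  0.6 -0.1] w 0.441
[319.40203218 153.81306257]
[318.9975032  -74.26866449]
```

View pics/w6.png

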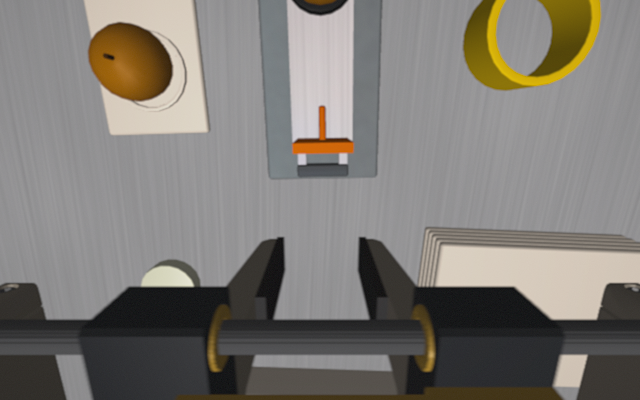

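Paddle: outer top edge at row 153 (153.8 predicted), columns 293–353, so it lies about 2.5 mm towards tool +y. The tester axis fits about 93° of tool yaw. Descending with that correction.

>>> jog_arm(targets=[{"dx":0,"dy":2.5,"dz":20,"roll":-0.4,"gripper":0},{"dx":0,"dy":2.5,"dz":50,"roll":-0.4,"gripper":0},{"dx":0,"dy":2.5,"dz":80,"roll":-0.4,"gripper":0},{"dx":0,"dy":2.5,"dz":100,"roll":-0.4,"gripper":0},{"dx":0,"dy":2.5,"dz":109,"roll":-0.4,"gripper":0},{"dx":0,"dy":2.5,"dz":109,"roll":-0.4,"gripper":0},{"dx":0,"dy":2.5,"dz":109,"roll":-0.4,"gripper":0},{"dx":0,"dy":2.5,"dz":109,"roll":-0.4,"gripper":0}])

```text
clock: 10.25
eef_pos: [0.6075, -0.2441, 0.2529]
ee_rot: [179.5, 0.1, 93.1]
ft_force: [0.1, -0.5, 0.2]
width: 0.003
```

Run:
```python
from h import *
tg([.6038,-.212,.25],93)
im=snap('wrist','w7')
```

```text
tcp [ 0.6075 -0.2441  0.2529] rot [1.7955e+02 1.2000e-01 9.3070e+01] -> dx dy dz [32.2 -2.   2.8] roll 0.07 (tool z down)  t 10.25 F [ 0.1 -0.5  0.2] w 0.003
```

View pics/w7.png

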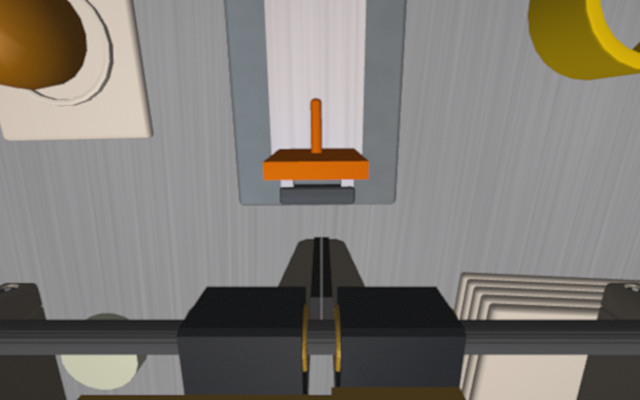

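The paddle is centred at column 316 and the fingers at 321, so I shift about −2.3 mm in tool y and approach.

>>> jog_arm(targets=[{"dx":3,"dy":-1,"dz":1,"roll":-0.1,"gripper":0},{"dx":8,"dy":-2,"dz":2,"roll":-0.1,"gripper":0},{"dx":13,"dy":-2.3,"dz":2,"roll":-0.1,"gripper":0},{"dx":18,"dy":-2.3,"dz":2,"roll":-0.1,"gripper":0},{"dx":22,"dy":-2.3,"dz":2,"roll":-0.1,"gripper":0},{"dx":26,"dy":-2.3,"dz":2,"roll":-0.1,"gripper":0},{"dx":28,"dy":-2.3,"dz":2,"roll":-0.1,"gripper":0},{"dx":30,"dy":-2.3,"dz":2,"roll":-0.1,"gripper":0},{"dx":30,"dy":-2.3,"dz":2,"roll":-0.1,"gripper":0}], newtons=20)

```text
clock: 11.05
eef_pos: [0.6036, -0.214, 0.2509]
ee_rot: [179.5, 0.1, 93.2]
ft_force: [0.4, -1.3, -0.5]
width: 0.005
```

>>> jog_arm(targets=[{"dx":1,"dy":0,"dz":0,"roll":0,"gripper":0},{"dx":2,"dy":0,"dz":0,"roll":0,"gripper":0},{"dx":3,"dy":0,"dz":0,"roll":0,"gripper":0},{"dx":4,"dy":0,"dz":0,"roll":0,"gripper":0},{"dx":5,"dy":0,"dz":0,"roll":0,"gripper":0},{"dx":6,"dy":0,"dz":0,"roll":0,"gripper":0},{"dx":6,"dy":0,"dz":0,"roll":0,"gripper":0}])

```text
clock: 11.63
eef_pos: [0.6033, -0.2079, 0.2509]
ee_rot: [179.5, 0.1, 93.2]
ft_force: [-0.5, -0.1, -0.3]
width: 0.001
```

>>> jog_arm(targets=[{"dx":1,"dy":0,"dz":0,"roll":0,"gripper":0},{"dx":2,"dy":0,"dz":0,"roll":0,"gripper":0},{"dx":3,"dy":0,"dz":0,"roll":0,"gripper":0},{"dx":4,"dy":0,"dz":0,"roll":0,"gripper":0}])

```text
clock: 11.97
eef_pos: [0.6031, -0.205, 0.2511]
ee_rot: [179.5, 0.3, 93.2]
ft_force: [1.0, -6.7, -2.8]
width: 0.008
```

Contact at 6.7 N. Keep pushing in short steps, watching the force.

>>> jog_arm(targets=[{"dx":1.5,"dy":0,"dz":0,"roll":0,"gripper":0},{"dx":2.5,"dy":0,"dz":0,"roll":0,"gripper":0},{"dx":3.5,"dy":0,"dz":0,"roll":0,"gripper":0}])

```text
clock: 12.22
eef_pos: [0.6028, -0.2026, 0.2511]
ee_rot: [179.5, 0.5, 93.2]
ft_force: [-0.4, -6.2, -2.9]
width: 0.005
```

>>> jog_arm(targets=[{"dx":1.5,"dy":0,"dz":0,"roll":0,"gripper":0},{"dx":3,"dy":0,"dz":0,"roll":0,"gripper":0},{"dx":4.5,"dy":0,"dz":0,"roll":0,"gripper":0},{"dx":6,"dy":0,"dz":0,"roll":0,"gripper":0},{"dx":7.5,"dy":0,"dz":0,"roll":0,"gripper":0},{"dx":9,"dy":0,"dz":0,"roll":0,"gripper":0}])

```text
clock: 12.72
eef_pos: [0.6023, -0.1947, 0.2511]
ee_rot: [179.5, 0.6, 93.2]
ft_force: [0.6, -6.7, -2.9]
width: 0.006
```

>>> jog_arm(targets=[{"dx":2,"dy":0,"dz":0,"roll":0,"gripper":0},{"dx":3.5,"dy":0,"dz":0,"roll":0,"gripper":0},{"dx":5,"dy":0,"dz":0,"roll":0,"gripper":0},{"dx":6.5,"dy":0,"dz":0,"roll":0,"gripper":0},{"dx":8,"dy":0,"dz":0,"roll":0,"gripper":0},{"dx":9.5,"dy":0,"dz":0,"roll":0,"gripper":0},{"dx":11,"dy":0,"dz":0,"roll":0,"gripper":0},{"dx":12.5,"dy":0,"dz":0,"roll":0,"gripper":0},{"dx":14,"dy":0,"dz":0,"roll":0,"gripper":0},{"dx":15.5,"dy":0,"dz":0,"roll":0,"gripper":0},{"dx":17,"dy":0,"dz":0,"roll":0,"gripper":0}])

```text
clock: 13.63
eef_pos: [0.6013, -0.1788, 0.2511]
ee_rot: [179.4, 0.8, 93.1]
ft_force: [-0.7, -6.5, -1.8]
width: 0.003
```

>>> jog_arm(targets=[{"dx":2,"dy":0,"dz":0,"roll":0,"gripper":0},{"dx":3.5,"dy":0,"dz":0,"roll":0,"gripper":0},{"dx":5,"dy":0,"dz":0,"roll":0,"gripper":0},{"dx":6.5,"dy":0,"dz":0,"roll":0,"gripper":0},{"dx":8,"dy":0,"dz":0,"roll":0,"gripper":0},{"dx":9.5,"dy":0,"dz":0,"roll":0,"gripper":0},{"dx":11,"dy":0,"dz":0,"roll":0,"gripper":0},{"dx":12.5,"dy":0,"dz":0,"roll":0,"gripper":0},{"dx":14,"dy":0,"dz":0,"roll":0,"gripper":0},{"dx":15.5,"dy":0,"dz":0,"roll":0,"gripper":0},{"dx":17,"dy":0,"dz":0,"roll":0,"gripper":0},{"dx":18.5,"dy":0,"dz":0,"roll":0,"gripper":0},{"dx":20,"dy":0,"dz":0,"roll":0,"gripper":0},{"dx":21.5,"dy":0,"dz":0,"roll":0,"gripper":0},{"dx":23,"dy":0,"dz":0,"roll":0,"gripper":0},{"dx":24.5,"dy":0,"dz":0,"roll":0,"gripper":0},{"dx":26,"dy":0,"dz":0,"roll":0,"gripper":0},{"dx":27.5,"dy":0,"dz":0,"roll":0,"gripper":0},{"dx":29,"dy":0,"dz":0,"roll":0,"gripper":0},{"dx":30,"dy":0,"dz":0,"roll":0,"gripper":0}])

```text
clock: 15.3
eef_pos: [0.5997, -0.1487, 0.2508]
ee_rot: [179.4, 0.8, 93.2]
ft_force: [-1.8, -3.4, 2.0]
width: 0.004
```

It broke free (3.4 N) at about 57 mm from contact. The stop is at least 50 mm further, so I keep an easy pace for 40 mm.

>>> jog_arm(targets=[{"dx":2,"dy":0,"dz":0,"roll":0,"gripper":0},{"dx":4,"dy":0,"dz":0,"roll":0,"gripper":0},{"dx":6,"dy":0,"dz":0,"roll":0,"gripper":0},{"dx":8,"dy":0,"dz":0,"roll":0,"gripper":0},{"dx":10,"dy":0,"dz":0,"roll":0,"gripper":0},{"dx":12,"dy":0,"dz":0,"roll":0,"gripper":0},{"dx":14,"dy":0,"dz":0,"roll":0,"gripper":0},{"dx":16,"dy":0,"dz":0,"roll":0,"gripper":0},{"dx":18,"dy":0,"dz":0,"roll":0,"gripper":0},{"dx":20,"dy":0,"dz":0,"roll":0,"gripper":0},{"dx":22,"dy":0,"dz":0,"roll":0,"gripper":0},{"dx":24,"dy":0,"dz":0,"roll":0,"gripper":0},{"dx":26,"dy":0,"dz":0,"roll":0,"gripper":0},{"dx":28,"dy":0,"dz":0,"roll":0,"gripper":0},{"dx":30,"dy":0,"dz":0,"roll":0,"gripper":0},{"dx":32,"dy":0,"dz":0,"roll":0,"gripper":0},{"dx":34,"dy":0,"dz":0,"roll":0,"gripper":0},{"dx":36,"dy":0,"dz":0,"roll":0,"gripper":0},{"dx":38,"dy":0,"dz":0,"roll":0,"gripper":0},{"dx":40,"dy":0,"dz":0,"roll":0,"gripper":0}])

```text
clock: 16.97
eef_pos: [0.5975, -0.1085, 0.2502]
ee_rot: [179.4, 0.8, 93.2]
ft_force: [0.3, -3.5, 2.6]
width: 0.004
```

Run:
```python
from h import *
tg([.6,-.1,.25],93); snap('top','t8'); im=snap('side','s8')[:,:,::-1].copy(); 
hsv=cv2.cvtColor(im,cv2.COLOR_BGR2HSV)[190:215,285:312]
red=(((hsv[...,0]<6)|(hsv[...,0]>174))&(hsv[...,1]>150)&(hsv[...,2]>100)); ys,xs=np.nonzero(red); print(ys.mean()+190,xs.mean()+285,len(ys))
hsv=cv2.cvtColor(cv2.imread('pics/s0.png'),cv2.COLOR_BGR2HSV)[190:215,285:312]
red=(((hsv[...,0]<6)|(hsv[...,0]>174))&(hsv[...,1]>150)&(hsv[...,2]>100)); ys,xs=np.nonzero(red); print(ys.mean()+190,xs.mean()+285,len(ys))
a=im[130:230,250:400]; b=cv2.imread('pics/t8.png')[140:220,240:420]
cv2.imwrite('pics/m8.png',np.vstack([cv2.resize(a,(450,300),interpolation=2),cv2.resize(b,(450,200),interpolation=2)]))
```

```text
tcp [ 0.5975 -0.1085  0.2502] rot [179.42   0.81  93.15] -> dx dy dz [8.4 2.9 0.1] roll 0.15 (tool z down)  t 16.97 F [ 0.3 -3.5  2.6] w 0.004
201.7826086956522 298.30434782608694 23
201.70833333333334 298.4166666666667 24
```

View pics/m8.png

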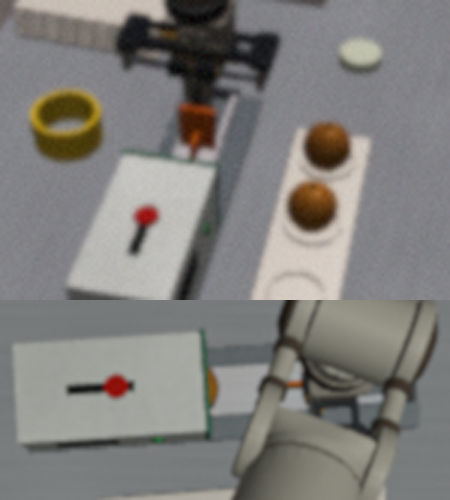

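Side and top views: the pear is going into the hood upright, the flag is still down (298,202 in the side view, unchanged). Creeping on now.

>>> jog_arm(targets=[{"dx":1.2,"dy":0,"dz":0,"roll":0,"gripper":0},{"dx":2.4,"dy":0,"dz":0,"roll":0,"gripper":0},{"dx":3.6,"dy":0,"dz":0,"roll":0,"gripper":0},{"dx":4.8,"dy":0,"dz":0,"roll":0,"gripper":0},{"dx":6,"dy":0,"dz":0,"roll":0,"gripper":0},{"dx":7.2,"dy":0,"dz":0,"roll":0,"gripper":0},{"dx":8.4,"dy":0,"dz":0,"roll":0,"gripper":0},{"dx":9.6,"dy":0,"dz":0,"roll":0,"gripper":0},{"dx":11,"dy":0,"dz":0,"roll":0,"gripper":0}])

```text
clock: 17.82
eef_pos: [0.5969, -0.0971, 0.2499]
ee_rot: [179.4, 0.8, 93.2]
ft_force: [-1.0, -2.4, 2.0]
width: 0.006
```

>>> jog_arm(targets=[{"dx":1,"dy":0,"dz":0,"roll":0,"gripper":0},{"dx":2,"dy":0,"dz":0,"roll":0,"gripper":0},{"dx":3,"dy":0,"dz":0,"roll":0,"gripper":0},{"dx":4,"dy":0,"dz":0,"roll":0,"gripper":0}])

```text
clock: 18.15
eef_pos: [0.5967, -0.0931, 0.2499]
ee_rot: [179.4, 0.8, 93.2]
ft_force: [-0.3, -2.8, 1.4]
width: 0.005
```

>>> jog_arm(targets=[{"dx":1,"dy":0,"dz":0,"roll":0,"gripper":0},{"dx":2,"dy":0,"dz":0,"roll":0,"gripper":0},{"dx":3,"dy":0,"dz":0,"roll":0,"gripper":0},{"dx":4,"dy":0,"dz":0,"roll":0,"gripper":0}])

```text
clock: 18.48
eef_pos: [0.5964, -0.089, 0.2498]
ee_rot: [179.4, 0.8, 93.2]
ft_force: [-0.4, -3.2, 3.0]
width: 0.005
```

```bash
cat > f.py <<'E'
from h import *
def fl(im):
    hsv=cv2.cvtColor(im,cv2.COLOR_RGB2HSV).astype(int)[185:220,283:315]; w=np.clip(hsv[...,1]-90,0,None)*(((hsv[...,0]<8)|(hsv[...,0]>172)))
    y,x=np.mgrid[185:220,283:315]; return (w*y).sum()/w.sum(),(w*x).sum()/w.sum()
if __name__=='__main__':
    base=np.array(fl(cv2.imread('pics/s0.png')[:,:,::-1].copy())); c=cam('side')
    a=proj('s',[.5846,.1213,.125],c);b=proj('s',[.5846,.1213,.135],c)
    print('flag shift px(row,col)',np.array(fl(arm.get_image('side')))-base,'expected for 10mm',(b-a)[::-1]); s=arm.read_state(); print(s['ft_force'],s['eef_pos'])
E
python3 f.py
```

```text
flag shift px(row,col) [-0.00354126  0.0079161 ] expected for 10mm [-2.14679065 -0.18909857]
[ 0.35846475 -2.66522799  0.54463878] [ 0.59642049 -0.08874354  0.24979852]
```

The flag measurement is precise to about 0.05 px and shows no rise yet, so the stop is at least 10 mm away. I can go 8 mm per call with a flag check after each.

>>> jog_arm(targets=[{"dx":1,"dy":0,"dz":0,"roll":0,"gripper":0},{"dx":2,"dy":0,"dz":0,"roll":0,"gripper":0},{"dx":3,"dy":0,"dz":0,"roll":0,"gripper":0},{"dx":4,"dy":0,"dz":0,"roll":0,"gripper":0},{"dx":5,"dy":0,"dz":0,"roll":0,"gripper":0},{"dx":6,"dy":0,"dz":0,"roll":0,"gripper":0},{"dx":7,"dy":0,"dz":0,"roll":0,"gripper":0},{"dx":8,"dy":0,"dz":0,"roll":0,"gripper":0}])

```text
clock: 19.2
eef_pos: [0.596, -0.0808, 0.2498]
ee_rot: [179.4, 0.8, 93.2]
ft_force: [-0.9, -3.7, 3.0]
width: 0.001
```

```bash
python3 f.py
```

```text
flag shift px(row,col) [-0.65464559 -0.11030186] expected for 10mm [-2.14679065 -0.18909857]
[-0.39125047 -2.09811232  2.23399352] [ 0.59597049 -0.08053979  0.24969773]
```

Flag up about 3 mm, so about 7 mm remain.

>>> jog_arm(targets=[{"dx":0.8,"dy":0,"dz":0,"roll":0,"gripper":0},{"dx":1.6,"dy":0,"dz":0,"roll":0,"gripper":0},{"dx":2.4,"dy":0,"dz":0,"roll":0,"gripper":0},{"dx":3.2,"dy":0,"dz":0,"roll":0,"gripper":0},{"dx":4,"dy":0,"dz":0,"roll":0,"gripper":0},{"dx":4.8,"dy":0,"dz":0,"roll":0,"gripper":0}])

```text
clock: 19.75
eef_pos: [0.5957, -0.0757, 0.2497]
ee_rot: [179.4, 0.8, 93.2]
ft_force: [-2.0, -4.3, 2.3]
width: 0.005
```

```bash
python3 f.py
```

```text
flag shift px(row,col) [-1.76078722 -0.13703266] expected for 10mm [-2.14679065 -0.18909857]
[-1.24100618 -2.19239026  1.50923771] [ 0.59569156 -0.07552323  0.24963223]
```

>>> jog_arm(targets=[{"dx":0.6,"dy":0,"dz":0,"roll":0,"gripper":0},{"dx":1.2,"dy":0,"dz":0,"roll":0,"gripper":0},{"dx":1.8,"dy":0,"dz":0,"roll":0,"gripper":0},{"dx":2.4,"dy":0,"dz":0,"roll":0,"gripper":0}])

```text
clock: 20.13
eef_pos: [0.5956, -0.0739, 0.2497]
ee_rot: [179.4, 0.9, 93.2]
ft_force: [-0.9, -8.4, 1.5]
width: 0.007
```

```bash
python3 f.py
```

```text
flag shift px(row,col) [-2.09690418 -0.20699448] expected for 10mm [-2.14679065 -0.18909857]
[-0.88742807 -8.48010495  1.80300972] [ 0.59559441 -0.07390011  0.24968359]
```

8.4 N: the rubber has been met. Press a little more to be sure.

>>> jog_arm(targets=[{"dx":0.8,"dy":0,"dz":0,"roll":0,"gripper":0},{"dx":1.6,"dy":0,"dz":0,"roll":0,"gripper":0},{"dx":2.2,"dy":0,"dz":0,"roll":0,"gripper":0},{"dx":2.2,"dy":0,"dz":0,"roll":0,"gripper":0}])

```text
clock: 20.52
eef_pos: [0.5955, -0.0728, 0.2497]
ee_rot: [179.4, 1.0, 93.2]
ft_force: [-0.2, -10.0, 1.4]
width: -0.001
```

```bash
python3 f.py
```

```text
flag shift px(row,col) [-2.20394359 -0.20518706] expected for 10mm [-2.14679065 -0.18909857]
[ -1.801858   -10.02163249   1.21452336] [ 0.59550855 -0.07286617  0.24971159]
```

>>> jog_arm(targets=[{"dx":1.2,"dy":0,"dz":0,"roll":0,"gripper":0},{"dx":2.4,"dy":0,"dz":0,"roll":0,"gripper":0},{"dx":2.8,"dy":0,"dz":0,"roll":0,"gripper":0},{"dx":2.8,"dy":0,"dz":0,"roll":0,"gripper":0}])

```text
clock: 20.9
eef_pos: [0.5954, -0.0716, 0.2498]
ee_rot: [179.4, 1.3, 93.2]
ft_force: [-1.3, -11.3, 0.5]
width: 0.005
```

```bash
python3 f.py
```

```text
flag shift px(row,col) [-2.27934212 -0.1642398 ] expected for 10mm [-2.14679065 -0.18909857]
[ -1.15294824 -11.73694926   1.33230448] [ 0.59542904 -0.07160133  0.24975122]
```

Firmly against the rubber at 11.7 N, flag above 10 mm. Backing away, then up.

>>> jog_arm(targets=[{"dx":-2,"dy":0,"dz":0,"roll":0,"gripper":0},{"dx":-5,"dy":0,"dz":0,"roll":0,"gripper":0},{"dx":-12,"dy":0,"dz":0,"roll":0,"gripper":0},{"dx":-25,"dy":0,"dz":0,"roll":0,"gripper":0},{"dx":-45,"dy":0,"dz":0,"roll":0,"gripper":0},{"dx":-60,"dy":0,"dz":-20,"roll":0,"gripper":0},{"dx":-80,"dy":0,"dz":-50,"roll":0,"gripper":0},{"dx":-100,"dy":0,"dz":-80,"roll":0,"gripper":0},{"dx":-120,"dy":0,"dz":-110,"roll":0,"gripper":0},{"dx":-120,"dy":0,"dz":-120,"roll":0,"gripper":0},{"dx":-120,"dy":0,"dz":-120,"roll":0,"gripper":0},{"dx":-120,"dy":0,"dz":-120,"roll":0,"gripper":0}])

```text
clock: 21.95
eef_pos: [0.6005, -0.1885, 0.3715]
ee_rot: [179.4, 1.2, 93.2]
ft_force: [0.4, -0.1, 0.5]
width: 0.004
```

```bash
python3 f.py
python3 - <<'E'
from h import *
snap('top','t9'); a=snap('side','s9')[90:310,200:420,::-1]; b=cv2.imread('pics/t9.png')[90:300,200:480]
cv2.imwrite('pics/m9.png',np.hstack([cv2.resize(a,(360,360),interpolation=2),cv2.resize(b,(440,360),interpolation=2)]))
E
```

```text
flag shift px(row,col) [-2.20253615 -0.20246289] expected for 10mm [-2.14679065 -0.18909857]
[-0.17422037 -0.32269675 -1.123339  ] [ 0.60023625 -0.1879811   0.37003506]
```

View pics/m9.png

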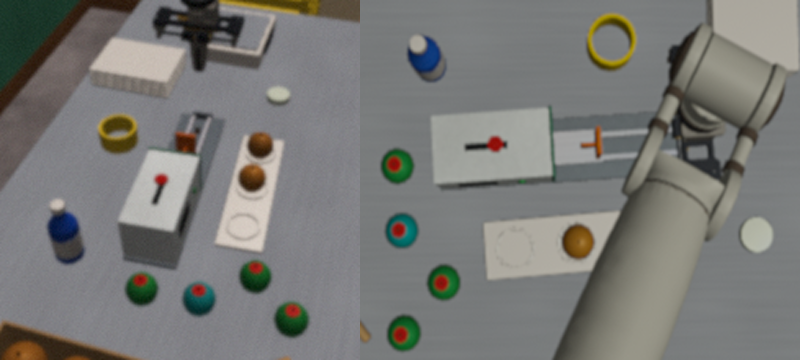

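The flag stays up about 10 mm (2.20 px against 2.15 expected). The carriage is home, the pear is in the hood, the bystanders look unmoved and the arm is clear. Handing in.

```bash
python3 -c "
from bench import arm
print(arm.hand_in())"
```

```text
the job is handed in; nothing more can be done
None
```

The stickered pear is in the tester, the carriage is home against the rubber stop, and the red flag is up. I handed the job in at about 22 s.

- **Pear:** I took it from the left tray place, lowered it into the cup until I felt light contact (+1.7 N), and let go. After release its sticker had not moved in the wrist view, and a later view showed it upright while entering the hood.
- **Carriage:** it dragged at about 6–7 N, broke free within the first 57 mm, then ran at about 3 N. I stopped pressing on the rubber at 11.7 N. The highest push I read was well under the 25 N limit, though force was only read at the end of each move.
- **Last checks:** with the arm backed off, the flag stood 2.20 px above its rest in the side view, where 10 mm should give 2.15 px. The wrist force was near zero and the bystanders in view looked unmoved. The pear was hidden inside the hood by then, so I could not check it directly, and the brush was outside my final crop.

One thing differed from the plan. The first move call was refused by validation, so nothing moved and one picture was wasted. Small disagreements between cameras (up to 3 mm in the paddle's sideways position, about 1° in the tester's yaw) were corrected from close views before pushing.

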